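# Turn the desk carousel until the hand stamp faces front

### The arm

A 6-joint arm with a two-finger parallel gripper is mounted at the origin on the work surface. World frame = base frame: x ahead of the robot, y to its left, z up, the work surface at z = 0. Lengths are in m, angles in rad, forces in N, time in s.
With the tool pointing down it reaches from about 0.3 to 0.875 m from the base axis. Payload 6.4 kg.
Tool frame: the origin (TCP) lies at the very end of the fingers, on their centre line; the grasp point (between the pads) lies 19 mm behind it (ctrl.hold_point_z is the distance from the TCP to the grasp point, in m); y points along the fingers, x is the direction in which the jaws open and shut, and the axes are right-handed (so a half turn about y gives the same grasp; the last joint's range is limited). The gripper opens to 85 mm and grips with 20 to 120 N. Pads are 22 mm wide; open, the fingers measure 114 mm over their backs; the gripper's body (76 mm by 85 mm) begins 54 mm behind the grasp point. The pads swing forward as they close: fully open they stand 13 mm farther back than shut.
Start: joints at [0.921, 0.181, 1.607, -0, 1.354, -0.206], TCP at [0.247, 0.519, 0.231] pointing down, gripper open.
Joint ranges: [-2.99, 2.99], [-0.89, 2.07], [0.3, 2.58], [-1.14, 4.28], [0, 2.63], [-3.12, 3.12]. Speed limits (rad/s): [2.57, 2.57, 3.01, 3.14, 3.14, 3.14].

### API

Orientations are given as a unit quaternion [w, x, y, z].
In Python, from bench import ctrl, imaging gives the robot as it stands.
- The arm moves only by the shell command python3 -m jog 'ROWS'. ROWS is JSON, a list of rows, each a list of 3 entries, a list of its own where there are three numbers: the shift along the tool's x, y, z in cm, then the turn, a rotation vector about the tool's x, y, z in rad, then the finger opening in cm, from 0 to 8.54. A call has 1 to 12 rows; each row shifts and turns the pose as measured when the row begins, along the tool's axes as they then stand; what a row does not reach is not made up. A row lasts 1/12 s, in which the tool goes at most 41.7 mm and 7.16 degrees, less where a joint would pass 70% of its speed; a pose out of reach is approached as far as the arm can. A call is refused whole if a number of a shift passes 4.17 or a number of a turn 0.125, either way. A call with a gripper value outside its range is refused whole. The fingers move at their own pace and stop on an object; the grip force is fixed at half the most. Time passes only in rows, so rows that do not move let the fingers close. It gives the time, the measured TCP pose, the force and the opening at its end, in the units of the state.
- ctrl.get_obs(): the state, without advancing time (a new reading comes with each control period).
- imaging.camera(name): name is "side" or "top" or "wrist"; returns a dict with "frame" (400x640x3 uint8, red, green, blue), "depth" (400x640 float32, m along the optical axis (not along the pixel's ray), 0 where there is no reading), "K" (3x3 intrinsics, pixels), "R" (3x3) and "t" (3): a world point X has camera coordinates R X + t. Camera axes: x right, y down, z forward; pixel columns grow to the right and rows downward; lengths in m; the calibration is good to about 2 mm. A picture is of the moment at which its call begins.
- ctrl.hand_in(): hands the job in, once; it reports no verdict.
The state is a dict: "time_s": time; "q": joint angles; "dq": joint speeds; "joint_efforts": joint torques, N m; "eef_pos": TCP position; "eef_rot": TCP orientation; "wrist_force": force on the tool from outside, world axes, zero at the start; "torque": the same for the moment, N m; "opening": opening from 0.0 (shut) to 1.0 (fully open).
Only numpy, scipy, OpenCV 4.12 (cv2) and the standard library are available. Lean on these libraries where they do the work, as an engineer would, in place of code of your own. Each camera call takes 0.05 s, during which the arm holds its last target. There are 200 camera calls.

### The job

Turn the rotating desk organiser by pushing gently with the fingertips against the upright pegs on its rim, until the hand stamp with the round knob handle stands squarely behind the pointer at the front of the stand. Do not grip anything; leave everything in the organiser standing untouched in its pocket, and leave the other things on the desk where they are. Finish with the organiser at rest.

Things in the scene. Friction and masses are not known exactly. Their poses are not given: they have to be found in the camera images.
- stand: Fixed foot of the organiser: black disc 200 mm across and 18 mm high, mostly hidden under the carousel. Origin on the desk, on the vertical turning axis. A black pointer tongue, 30 mm wide and 10 to 12 mm high, lies on the desk along the stand's own -x axis, showing from under the carousel and ending in a pointed tip 193 mm from the axis: that direction, roughly towards the robot, is the front.
- pointer (a point): A point near the pointed tip of the stand's tongue, 190 mm from the turning axis in the front direction, 12 mm above the desk.
- carousel: Turning plywood disc of the organiser, 286 mm across, 12 mm thick, its top 30 mm above the desk. Origin on the turning axis at its underside; its yaw turns with it. It turns both ways without stops about the vertical, with a light drag (about 1 N at the rim), and stops within a few degrees when no longer pushed.
- peg (a point): Top of one of six alike upright metal pegs on the carousel's rim: the one on its own +x axis. Pegs are 12 mm in diameter, 130 mm from the turning axis, one every 60 degrees (at 0, 60, 120 ... from the carousel's x axis); they stand on the disc and their tops are 75 mm above the desk.
- hub (a point): Top centre of the carousel's hub, 44 mm across, 85 mm above the desk. Around it, midway between the pegs (30, 90, 150 ... degrees), are six square pockets 52 mm wide inside, centred 78 mm from the axis; their 3 mm walls end 42 mm above the desk. Nothing in the pockets rises over 100 mm above the desk.
- stamp: The hand stamp: a black round foot 47 mm across and 14 mm high, a thin waist, and a rounded wooden knob 32 mm across on top, 68 mm high in all. Stands loose in one of the carousel's pockets; origin: centre of its underside, which rests 30 mm above the desk. Not to be touched. This is the thing to bring to the front.
- glue: Glue stick: upright white cylinder 28 mm across with a black cap 31 mm across, 70 mm high. Stands loose in one of the carousel's pockets; origin: centre of its underside, which rests 30 mm above the desk. Not to be touched. 
- ink: Small ink jar with black cap, 42 mm across, 46 mm high. Stands loose in one of the carousel's pockets; origin: centre of its underside, which rests 30 mm above the desk. Not to be touched. 
- sharpener: Drum pencil sharpener: wooden cylinder 38 mm across with a black top, 42 mm high. Stands loose in one of the carousel's pockets; origin: centre of its underside, which rests 30 mm above the desk. Not to be touched. 
- clipcup: Small open black cup, 42 mm across, 40 mm high. Stands loose in one of the carousel's pockets; origin: centre of its underside, which rests 30 mm above the desk. Not to be touched. 
- tape: Roll of tape lying flat, 45 mm across, 19 mm high, hole 25 mm. Stands loose in one of the carousel's pockets; origin: centre of its underside, which rests 30 mm above the desk. Not to be touched. 
- notes: Loose block of note paper, 75 x 75 x 25 mm, on the desk near the left front of the organiser; origin: centre of its underside. Leave alone.
- marker: Loose highlighter lying on the desk near the right front of the organiser, about 120 mm long along its x, 20 mm wide, 16 mm high; origin on the desk near its middle. Leave alone.
- mug: White mug, 80 mm across, 95 mm high, handle to its +y, on the left; origin: centre of its underside. Leave alone.
- bottle: Clear water bottle, 66 mm across, 200 mm high, on the left; origin: centre of its underside. Leave alone.
- calculator: Black desk calculator, 150 x 85 x 17 mm, on the right; origin: centre of its underside. Leave alone.
- pencilbox: Metal pencil box, 70 x 200 x 32 mm, behind the organiser; origin: centre of its underside. Leave alone.

How it is judged:
On the way, in this order (a step that is already met when the one before it is completed fails the run):
1. the fingers push the carousel (contact force between the fingers and carousel above 0.3 N), for 0.05 s.
2. the stamp stands behind the pointer (y of stamp in the frame of stand between -0.014 and 0.014 m and x of stamp in the frame of stand below -0.06 m), for 0.2 s.
At the end, for the whole second after the job is handed in: The stamp's centre is within 14 mm of the line from the turning axis to the pointer, on the pointer's side; the carousel is at rest (below 0.05 rad/s); all six things stand upright (within 0.15 rad) in the carousel; the other things on the desk have moved less than 20 mm (all of step 2 and angular speed of carousel below 0.05 rad/s and horizontal distance between stamp and carousel between 0.058 and 0.098 m and angle between each of stamp, glue, ink, sharpener, clipcup, tape's own z axis and vertical below 0.15 rad and height (world z) of each of stamp, glue, ink, sharpener, clipcup, tape below 0.036 m and horizontal distance between glue and carousel between 0.058 and 0.098 m and horizontal distance between ink and carousel between 0.058 and 0.098 m and horizontal distance between sharpener and carousel between 0.058 and 0.098 m and horizontal distance between clipcup and carousel between 0.058 and 0.098 m and horizontal distance between tape and carousel between 0.058 and 0.098 m and distance of each of notes, marker, mug, bottle, calculator, pencilbox from where it was at the start of the episode below 0.02 m); the robot touches nothing.
It fails at once if a thing standing in the carousel is lifted or carried (height (world z) of any of stamp, glue, ink, sharpener, clipcup, tape above 0.045 m).
It fails at once if the robot touches a thing standing in the carousel (contact force between any of the fingers, the arm and stamp above 1 N or contact force between any of the fingers, the arm and glue above 1 N or contact force between any of the fingers, the arm and ink above 1 N or contact force between any of the fingers, the arm and sharpener above 1 N or contact force between any of the fingers, the arm and clipcup above 1 N or contact force between any of the fingers, the arm and tape above 1 N).
It fails at once if the carousel is gripped or pushed roughly (over 25 N) (contact force between any of the fingers, the arm and carousel above 25 N).
It fails at once if something else on the desk is moved by more than 20 mm (distance of any of notes, marker, mug, bottle, calculator, pencilbox from where it was at the start of the episode above 0.02 m).
It also fails if it takes over 54 s, if anything falls off the work surface, if the arm or the gripper's body presses on something with over 40 N, if the wrist force passes 120 N, or if a joint passes its speed limit or range.

## Working session

There is one attempt and no reset: what is moved stays moved. The work goes in short steps, Python scripts to look and compute and a shell command to move; the robot and the scene stay as the last step left them, time stands still between calls to the robot, and variables do not carry over. Pictures are saved under pics/ and viewed, about 8 in all and at most 12, crops included, and the job is handed in when it is done.

```bash
mkdir -p pics
cat > h.py <<'E'
import numpy as np, cv2
from bench import ctrl, imaging
def snap(n,f):
    c=imaging.camera(n); cv2.imwrite('pics/'+f,c['frame'][:,:,::-1]); np.savez('pics/'+f[:-4],**{k:c[k] for k in('frame','depth','K','R','t')}); return c
def ray(c,uv,z):
    d=c['R'].T@np.linalg.inv(c['K'])@np.array([uv[0],uv[1],1.]); o=-c['R'].T@c['t']
    return o+d*(z-o[2])/d[2]
def proj(c,X):
    p=c['K']@(c['R']@np.array(X)+c['t']); return p[:2]/p[2]
def cloud(c):
    v,u=np.mgrid[:400,:640]; d=c['depth']
    P=np.stack([u*d,v*d,d],-1)@np.linalg.inv(c['K']).T-c['t']
    return P@c['R']
E
python3 - <<'E'
from h import *
c=snap('top','top0.png')
print(-c['R'].T@c['t'],c['R'],c['K'])
o=ctrl.get_obs();print(o['time_s'],o['eef_pos'],o['eef_rot'],o['opening'])
E
```

```text
[0.21601012 0.00827238 1.66455277] [[-0.02865116 -0.99958753 -0.001968  ]
 [-0.97634452  0.02840695 -0.21434648]
 [ 0.21431398 -0.00421983 -0.97675571]] [[473.64351019   0.         323.31704376]
 [  0.         473.64351019 197.07128434]
 [  0.           0.           1.        ]]
0.05 [0.24651219 0.51885977 0.2303598 ] [-0.5975671   0.59799198  0.37711023 -0.37829489] 1.0008510884812853
```

View pics/top0.png

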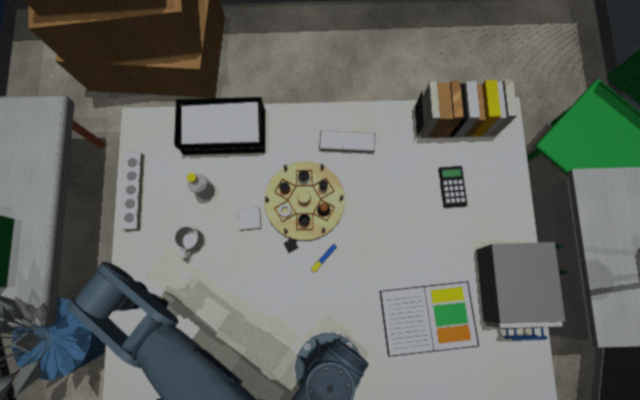

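The carousel is centred near (305,201) and the pointer tongue is near (291,245). The notes block is at (250,218) and the marker at (323,258). Next I'll enlarge this view and take the side view.

Run:
```python
from h import *
c=snap('side','side0.png')
a=cv2.imread('pics/top0.png')[150:275,230:360]
a=cv2.resize(a,None,fx=4.6,fy=4.6,interpolation=cv2.INTER_CUBIC)
b=cv2.imread('pics/side0.png')
cv2.imwrite('pics/topz.png',a)
# carousel disc: yellowish pixels
t=dict(np.load('pics/top0.npz'))
h=cv2.cvtColor(t['frame'],cv2.COLOR_RGB2HSV)
m=cv2.inRange(h,(12,50,120),(35,255,255)); m[:, :250]=0;m[:,360:]=0;m[:150]=0;m[250:]=0
n,l,s,ce=cv2.connectedComponentsWithStats(m); i=1+s[1:,4].argmax()
ys,xs=np.where(l==i); hull=cv2.convexHull(np.c_[xs,ys].astype(np.int32))
e=cv2.fitEllipse(hull); print(s[i],e)
W=np.array([ray(t,p[0],.030)[:2] for p in hull]); 
A=np.c_[2*W,np.ones(len(W))]; q=np.linalg.lstsq(A,(W**2).sum(1),rcond=None)[0]; print('circle',q[:2],np.sqrt(q[2]+q[:2]@q[:2]))
```

```text
[ 265  162   79   78 3616] ((304.1309814453125, 200.5661163330078), (78.0366439819336, 79.85255432128906), 73.40666961669922)
circle [0.56656195 0.06917071] 0.140811206045993
```

View pics/topz.png

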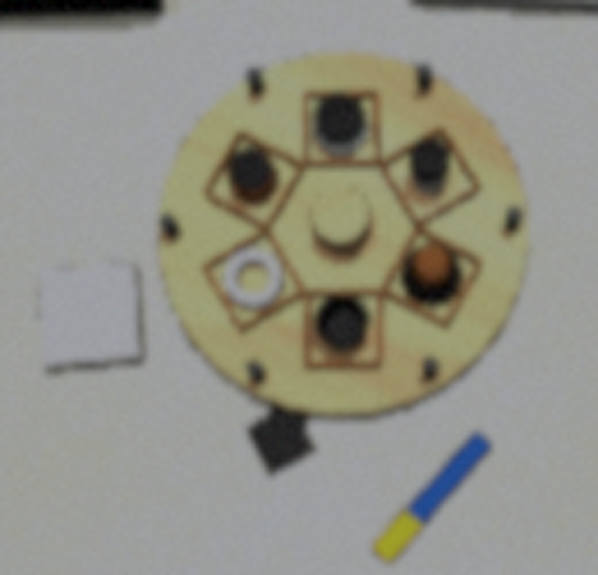

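View pics/side0.png

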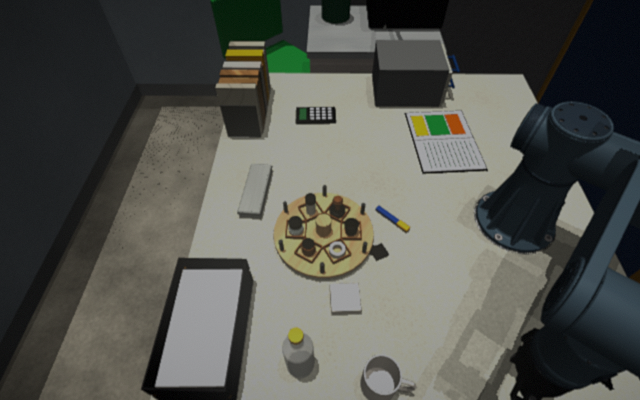

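Enlarged top view (4.6x): the stamp knob is at about (432,266) and the pointer tip at about (272,472). The pegs are at (255,80), (424,78), (170,228), (513,220), (256,373) and (430,370). The side view agrees: the stamp is on the right front and needs to turn clockwise, seen from above, to reach the pointer.

```bash
cat > st.py <<'E'
from h import *
C=np.array([0.5666,0.0692])
def full(x,y): return (x+.5)/4.6-.5+230,(y+.5)/4.6-.5+150
E
python3 - <<'E'
from st import *
t=dict(np.load('pics/top0.npz'))
def show(n,xy,z):
    p=ray(t,full(*xy),z); d=p[:2]-C; print(n,p.round(4),'r',np.hypot(*d).round(4),'ang',np.degrees(np.arctan2(d[1],d[0])).round(1))
show('hubtop',(340,217),.085)
show('tip',(272,473),.011)
show('tongue L',(249,434),.011); show('tongue R',(315,444),.011)
show('stamp knob',(433,262),.092); show('stamp foot',(432,275),.044)
for n,xy in dict(ink=(340,115),glue=(430,155),cup=(342,318),tape=(252,275),sharp=(252,167)).items(): show(n,xy,{'ink':.076,'glue':.1,'cup':.07,'tape':.049,'sharp':.072}[n])
for xy in [(256,72),(425,68),(167,218),(515,211),(254,365),(431,362)]: show('peg',xy,.075)
P=cloud(t)
for n,xy in dict(notes=(90,315),marker=(430,500),pointer=(280,440)).items():
    u,v=np.round(full(*xy)).astype(int); print(n,P[v,u].round(3))
for xy in [(484,437),(388,555),(135,262),(140,360),(45,367)]: print(ray(t,full(*xy),.015).round(3))
s=dict(np.load('pics/side0.npz')); print(proj(s,[*C,.085]), proj(s,[*C,.03]))
E
```

```text
hubtop [0.5656 0.069  0.085 ] r 0.0011 ang -168.7
tip [0.3849 0.1273 0.011 ] r 0.1908 ang 162.3
tongue L [0.415  0.1444 0.011 ] r 0.1692 ang 153.6
tongue R [0.4059 0.0943 0.011 ] r 0.1626 ang 171.1
stamp knob [0.5281 0.001  0.092 ] r 0.0783 ang -119.4
stamp foot [0.5276 0.0018 0.044 ] r 0.0778 ang -120.0
ink [0.6463 0.0678 0.076 ] r 0.0797 ang -1.0
glue [0.6073 0.0009 0.1   ] r 0.0795 ang -59.2
cup [0.4921 0.0696 0.07  ] r 0.0745 ang 179.7
tape [0.5306 0.1377 0.049 ] r 0.0773 ang 117.7
sharp [0.6089 0.1349 0.072 ] r 0.0781 ang 57.2
peg [0.6822 0.1308 0.075 ] r 0.131 ang 28.1
peg [0.6816 0.0027 0.075 ] r 0.1329 ang -30.1
peg [0.5708 0.1986 0.075 ] r 0.1295 ang 88.2
peg [ 0.5686 -0.0615  0.075 ] r 0.1307 ang -89.1
peg [0.4581 0.1349 0.075 ] r 0.1268 ang 148.8
peg [0.4565 0.0046 0.075 ] r 0.1277 ang -149.6
notes [0.506 0.263 0.034]
marker [0.362 0.008 0.014]
pointer [0.41  0.122 0.014]
[ 0.407 -0.034  0.015]
[0.321 0.041 0.015]
[0.55  0.231 0.015]
[0.474 0.227 0.015]
[0.47  0.299 0.015]
[323.5855914  219.76865367] [323.55356777 230.8747078 ]
```

```bash
cat >> st.py <<'E'
from scipy.spatial.transform import Rotation as Ro
def go(p,xdir=None):
    o=ctrl.get_obs(); w,x,y,z=o['eef_rot']; R=Ro.from_quat([x,y,z,w]).as_matrix(); e=np.array(o['eef_pos'])
    ya=np.degrees(np.arctan2(R[1,0],R[0,0]))
    print('t',round(o['time_s'],2),'pos',e.round(4),'zaxis',R[:,2].round(3),'xyaw',ya.round(1),'q6',round(o['q'][5],2),'F',np.round(o['wrist_force'],1))
    print('tool shift cm',(100*R.T@(np.array(p)-e)).round(2))
    if xdir is not None:
        T=np.array([[np.cos(a:=np.radians(xdir)),np.sin(a),0],[np.sin(a),-np.cos(a),0],[0,0,-1]]).T
        print('rotvec',Ro.from_matrix(R.T@T).as_rotvec().round(3))
def at(a,r=.133): a=np.radians(a); return C+r*np.array([np.cos(a),np.sin(a)])
E
python3 - <<'E'
from st import *
print(at(230))
go([.36,.15,.23]); go([*at(230),.05],230)
E
```

```text
[ 0.48110925 -0.03268391]
t 0.1 pos [0.2465 0.5189 0.2305] zaxis [-0.903  0.429  0.   ] xyaw 64.6 q6 -0.21 F [-0.4  0.3  0.3]
tool shift cm [-28.44   0.08 -26.09]
t 0.1 pos [0.2465 0.5189 0.2305] zaxis [-0.903  0.429  0.   ] xyaw 64.6 q6 -0.21 F [-0.4  0.3  0.3]
tool shift cm [-39.72  18.09 -44.87]
rotvec [-0.269 -2.087 -2.086]
```

The tool's y axis points along the fingers (down), so turns about +y are clockwise. Pushing with tool x radially inward lets +z be the push direction.

```bash
sed -i 's/T=np.array.*/T=np.array([[np.cos(a:=np.radians(xdir)),np.sin(a),0],[0,0,-1],[-np.sin(a),np.cos(a),0]]).T/' st.py
python3 -m jog '[[[0,0,0],[0,0.1,0],0],[[0,0,0],[0,0.1,0],0],[[0,0,0],[0,0.1,0],0],[[-3,0,0],[0,0,0],0],[[-3,0,-2.5],[0,0,0],0]]'
python3 - <<'E'
from st import *
go([.36,.15,.23],48); go([*at(228,.135),.13],48)
E
```

```text
time_s: 0.52
eef_pos: [0.2231, 0.4594, 0.2271]
eef_rot: [-0.649, 0.65, 0.278, -0.281]
wrist_force: [1.1, -0.8, 0.2]
opening: 0.298
t 0.52 pos [0.2231 0.4594 0.2271] zaxis [-0.726  0.688  0.001] xyaw 46.6 q6 0.07 F [ 1.1 -0.8  0.2]
tool shift cm [-13.06  -0.24 -31.21]
rotvec [-0.001 -0.025 -0.006]
t 0.52 pos [0.2231 0.4594 0.2271] zaxis [-0.726  0.688  0.001] xyaw 46.6 q6 0.07 F [ 1.1 -0.8  0.2]
tool shift cm [-18.16   9.78 -52.12]
rotvec [-0.001 -0.025 -0.006]
```

```bash
python3 -m jog '[[[-1.4,0,-3.3],[0,0,0],0],[[-1.4,0,-3.3],[0,0,0],0],[[-1.4,0,-3.3],[0,0,0],0],[[-1.4,0,-3.3],[0,0,0],0],[[-1.4,0,-3.3],[0,0,0],0],[[-1.4,0,-3.3],[0,0,0],0],[[-1.4,0,-3.3],[0,0,0],0],[[-1.4,0,-3.3],[0,0,0],0],[[-1.4,0,-3.3],[0,0,0],0],[[-1.4,0,-3.3],[0,0,0],0],[[0,0,0],[0,0,0],0]]'
python3 - <<'E'
from st import *
go([*at(228,.135),.13],48)
E
```

```text
time_s: 1.43
eef_pos: [0.366, 0.1116, 0.2243]
eef_rot: [-0.647, 0.651, 0.278, -0.285]
wrist_force: [0.2, 0.1, 1.0]
opening: -0.003
t 1.43 pos [0.366  0.1116 0.2243] zaxis [-0.73   0.683 -0.001] xyaw 46.9 q6 -0.83 F [0.2 0.1 1. ]
tool shift cm [ -2.79   9.49 -17.79]
rotvec [ 0.001 -0.019 -0.012]
```

```bash
python3 -m jog '[[[-0.5,0,-3],[0,0,0],0],[[-0.5,0,-3],[0,0,0],0],[[-0.5,1,-3],[0,0,0],0],[[-0.5,2,-3],[0,0,0],0],[[-0.5,2,-3],[0,0,0],0],[[-0.5,2,-2.5],[0,-0.02,0],0],[[0,1.5,-1],[0,0,0],0],[[0,0,0],[0,0,0],0]]'
python3 - <<'E'
from st import *
go([*at(228,.135),.05],48)
c=snap('top','top1.png'); s=snap('wrist','w1.png')
a=cv2.resize(cv2.imread('pics/top1.png')[150:275,230:360],None,fx=3,fy=3,interpolation=cv2.INTER_CUBIC)
b=cv2.resize(cv2.imread('pics/w1.png'),(400,375)); cv2.imwrite('pics/c1.png',np.hstack([a,b]))
E
```

```text
time_s: 2.1
eef_pos: [0.4851, -0.0456, 0.1366]
eef_rot: [-0.644, 0.649, 0.284, -0.289]
wrist_force: [-1.6, 0.1, -0.1]
opening: -0.0
t 2.1 pos [ 0.4851 -0.0456  0.1366] zaxis [-0.741  0.672 -0.003] xyaw 47.8 q6 -1.16 F [-1.6  0.1 -0.1]
tool shift cm [0.55 8.65 1.66]
rotvec [ 0.003 -0.004 -0.008]
```

View pics/c1.png

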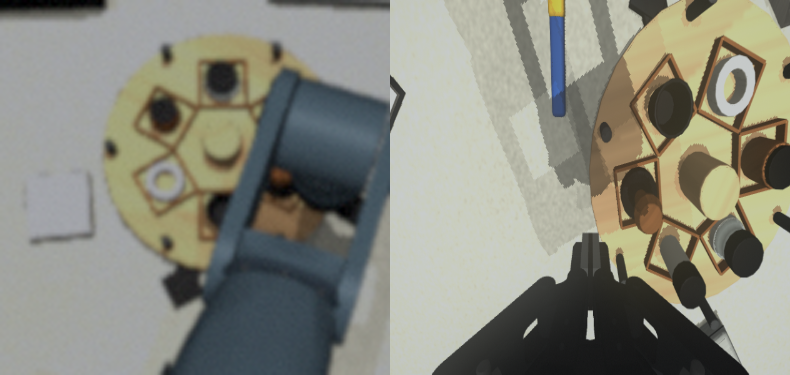

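The wrist view shows the shut fingers at (590,250), outside the stamp (640,205), with the peg to push at (605,131) straight ahead in tool +z. Nothing is below the fingertips, so I'll shift and descend to about z = 0.056.

```bash
python3 -m jog '[[[0.6,0,1.6],[0,0,0],0],[[0,2,0],[0,0,0],0],[[0,2,0],[0,0,0],0],[[0,2,0],[0,0,0],0],[[0,1.5,0],[0,0,0],0],[[0,0.5,0],[0,0,0],0],[[0,0,0],[0,0,0],0]]'
python3 - <<'E'
from st import *
go([*at(226,.135),.056],46)
go([*at(218,.135),.056],38)
E
```

```text
time_s: 2.78
eef_pos: [0.4795, -0.0226, 0.0661]
eef_rot: [-0.64, 0.65, 0.292, -0.287]
wrist_force: [-0.2, -0.8, -0.1]
opening: -0.002
t 2.78 pos [ 0.4795 -0.0226  0.0661] zaxis [-0.747  0.665 -0.016] xyaw 48.3 q6 -1.13 F [-0.2 -0.8 -0.1]
tool shift cm [-0.84  1.01  0.16]
rotvec [0.016 0.041 0.   ]
t 2.78 pos [ 0.4795 -0.0226  0.0661] zaxis [-0.747  0.665 -0.016] xyaw 48.3 q6 -1.13 F [-0.2 -0.8 -0.1]
tool shift cm [-0.63  0.98  2.03]
rotvec [0.016 0.18  0.001]
```

```bash
python3 -m jog '[[[-0.8,0.5,0],[0.01,0.03,0],0],[[0,0.6,0.2],[0,0.02,0],0],[[0,0,0.4],[0,0.03,0],0],[[0,0,0.4],[0,0.03,0],0],[[0,0,0.4],[0,0.03,0],0]]'
python3 - <<'E'
from st import *
go([*at(218,.135),.056],38)
e=np.array(ctrl.get_obs()['eef_pos'])[:2]-C; print(np.hypot(*e),np.degrees(np.arctan2(e[1],e[0]))%360)
E
```

```text
time_s: 3.2
eef_pos: [0.4664, -0.0188, 0.0589]
eef_rot: [-0.662, 0.668, 0.243, -0.237]
wrist_force: [0.3, -0.1, -1.2]
opening: 0.0
t 3.2 pos [ 0.4664 -0.0188  0.0589] zaxis [-0.639  0.769 -0.012] xyaw 39.7 q6 -0.99 F [ 0.3 -0.1 -1.2]
tool shift cm [-0.17  0.28  0.78]
rotvec [0.012 0.03  0.006]
0.13334964865278556 221.30422547735472
```

```bash
cat > rep.py <<'E'
from st import *
o=ctrl.get_obs(); p=np.array(o['eef_pos']); e=p[:2]-C; a=np.degrees(np.arctan2(e[1],e[0]))%360
print('finger r',np.hypot(*e).round(4),'ang',a.round(1))
go([*at(a,.135),.056],a-180)
E
python3 -m jog '[[[0,0.1,0.5],[0,0.04,0],0],[[0,0.1,0.5],[0,0.03,0],0],[[0,0,0.5],[0,0.03,0],0],[[0,0,0.5],[0,0.03,0],0],[[0,0,0.5],[0,0.03,0],0],[[0,0,0.5],[0,0.03,0],0],[[0,0,0.5],[0,0.03,0],0],[[0,0,0.5],[0,0.03,0],0]]'
python3 rep.py
```

```text
time_s: 3.87
eef_pos: [0.4479, 0.0129, 0.0618]
eef_rot: [-0.687, 0.697, 0.153, -0.138]
wrist_force: [2.4, -1.1, -1.3]
opening: -0.004
finger r 0.1314 ang 205.4
t 3.87 pos [0.4479 0.0129 0.0618] zaxis [-0.402  0.915 -0.019] xyaw 23.8 q6 -0.65 F [ 2.4 -1.1 -1.3]
tool shift cm [-0.37  0.57  0.  ]
rotvec [ 0.019 -0.028  0.018]
```

```bash
python3 -m jog '[[[-0.1,0.2,0.5],[0.01,0.03,0.01],0],[[-0.1,0.2,0.5],[0.01,0.03,0.01],0],[[-0.1,0.2,0.6],[0,0.04,0],0],[[-0.1,0.1,0.6],[0,0.04,0],0],[[0,0.1,0.6],[0,0.04,0],0],[[0,0.1,0.6],[0,0.04,0],0],[[0,0.1,0.6],[0,0.04,0],0],[[0,0.1,0.6],[0,0.04,0],0],[[0,0.1,0.6],[0,0.04,0],0],[[0,0.1,0.6],[0,0.04,0],0]]'
python3 rep.py
```

```text
time_s: 4.7
eef_pos: [0.4366, 0.0658, 0.0561]
eef_rot: [-0.706, 0.709, 0.004, 0.007]
wrist_force: [0.5, -1.2, 0.5]
opening: -0.0
finger r 0.13 ang 181.5
t 4.7 pos [0.4366 0.0658 0.0561] zaxis [ 0.003  1.    -0.004] xyaw -0.2 q6 -0.11 F [ 0.5 -1.2  0.5]
tool shift cm [-0.5   0.01 -0.01]
rotvec [ 0.005 -0.03   0.015]
```

```bash
python3 -m jog '[[[-0.15,0.05,0.6],[0,0.03,0.01],0],[[-0.15,0.05,0.6],[0,0.04,0],0],[[-0.1,0.05,0.6],[0,0.04,0],0],[[-0.1,0.05,0.6],[0,0.04,0],0],[[-0.05,0.05,0.6],[0,0.04,0],0],[[-0.05,0.05,0.5],[0,0.04,0],0],[[-0.05,0.05,0.4],[0,0.03,0],0],[[0,0,0.3],[0,0.02,0],0],[[0,0,0],[0,0,0],0]]'
python3 rep.py
python3 - <<'E'
from st import *
snap('top','top2.png'); snap('side','side2.png')
a=cv2.resize(cv2.imread('pics/top2.png')[150:275,230:360],None,fx=3,fy=3,interpolation=cv2.INTER_CUBIC)
b=cv2.resize(cv2.imread('pics/side2.png')[170:295,255:395],None,fx=3,fy=3,interpolation=cv2.INTER_CUBIC); cv2.imwrite('pics/c2.png',np.hstack([a,b]))
E
```

```text
time_s: 5.45
eef_pos: [0.4398, 0.108, 0.0582]
eef_rot: [-0.697, 0.7, -0.104, 0.118]
wrist_force: [0.2, 0.0, 0.5]
opening: -0.001
finger r 0.1327 ang 163.0
t 5.45 pos [0.4398 0.108  0.0582] zaxis [ 0.31   0.951 -0.001] xyaw -18.0 q6 0.3 F [0.2 0.  0.5]
tool shift cm [-0.24  0.21 -0.  ]
rotvec [ 0.001 -0.018  0.019]
```

View pics/c2.png

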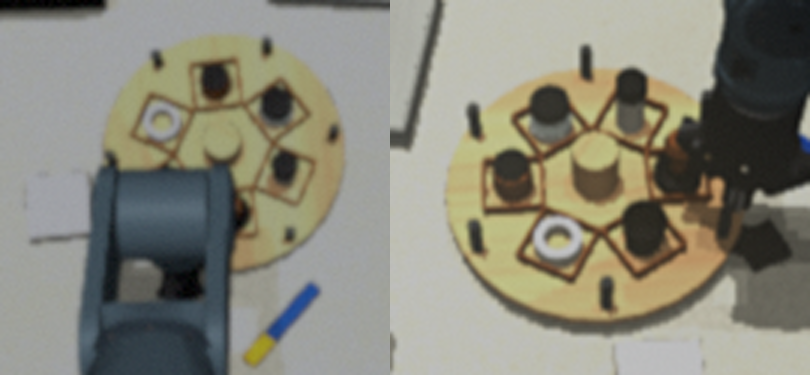

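Stamp (side crop, about (680,170)) is coming round to the front with everything upright. Next I'll measure the carousel angle from the peg blobs automatically.

```bash
cat > ang.py <<'E'
from st import *
import sys
# carousel turn (mod 60) from dark peg blobs, their centroids lying at mid height .0525
def pegs(t):
    g=cv2.resize(t['frame'].astype(np.uint8),None,fx=4,fy=4,interpolation=cv2.INTER_CUBIC).max(2)
    n,l,s,ce=cv2.connectedComponentsWithStats((g<95).astype(np.uint8)); out=[]
    for i in range(1,n):
        if not 40<s[i,4]<1200: continue
        p=ray(t,(ce[i]+.5)/4-.5,.0525); d=p[:2]-C; r=np.hypot(*d)
        if .12<r<.14: out.append((np.degrees(np.arctan2(d[1],d[0]))%360,r,s[i,4]))
    return np.array(out)
if __name__=='__main__':
  for f in sys.argv[1:]:
    p=pegs(dict(np.load('pics/'+f))); print(f);print(p.round(3)); print('mod60',(p[:,0]%60).round(1))
E
python3 ang.py top0.npz top2.npz side0.npz side2.npz
```

```text
top0.npz
[[3.29837e+02 1.30000e-01 2.22000e+02]
 [2.94020e+01 1.30000e-01 2.10000e+02]
 [2.69671e+02 1.29000e-01 1.78000e+02]
 [8.93530e+01 1.30000e-01 2.02000e+02]
 [2.09362e+02 1.30000e-01 1.57000e+02]
 [1.49441e+02 1.30000e-01 1.74000e+02]]
mod60 [29.8 29.4 29.7 29.4 29.4 29.4]
top2.npz
[[3.35459e+02 1.30000e-01 2.03000e+02]
 [3.51320e+01 1.30000e-01 2.09000e+02]
 [2.75217e+02 1.29000e-01 1.75000e+02]
 [2.15131e+02 1.29000e-01 1.41000e+02]]
mod60 [35.5 35.1 35.2 35.1]
side0.npz
[[2.70189e+02 1.31000e-01 6.17000e+02]
 [3.29835e+02 1.31000e-01 6.23000e+02]
 [2.10072e+02 1.29000e-01 6.50000e+02]
 [2.89240e+01 1.31000e-01 6.60000e+02]
 [1.49355e+02 1.29000e-01 6.89000e+02]
 [8.90240e+01 1.29000e-01 7.18000e+02]]
mod60 [30.2 29.8 30.1 28.9 29.4 29. ]
side2.npz
[[2.75915e+02 1.30000e-01 4.93000e+02]
 [3.35285e+02 1.31000e-01 4.92000e+02]
 [3.45340e+01 1.31000e-01 5.39000e+02]
 [9.47330e+01 1.29000e-01 5.57000e+02]]
mod60 [35.9 35.3 34.5 34.7]
```

Peg angles are consistent to about 0.3° and the peg radius comes out at 130 mm as it should. Next I'll refine the pointer direction with a dark-mask contour.

Run:
```python
from st import *
for f in('top0','side0'):
    t=dict(np.load(f'pics/{f}.npz')); g=cv2.resize(t['frame'],None,fx=4,fy=4,interpolation=cv2.INTER_CUBIC).max(2)
    n,l,s,ce=cv2.connectedComponentsWithStats((g<95).astype(np.uint8))
    for i in range(1,n):
        P=ray(t,(ce[i]+.5)/4-.5,.011); d=P[:2]-C
        if s[i,4]>300 and .145<np.hypot(*d)<.185:
            ys,xs=np.where(l==i); W=np.array([ray(t,((x+.5)/4-.5,(y+.5)/4-.5),.011)[:2] for x,y in zip(xs,ys)])-C
            r=np.hypot(*W.T); k=r.argmax(); a=np.degrees(np.arctan2(W[:,1],W[:,0]))%360
            b=(r>.15)&(r<.172)
            print(f,s[i],np.hypot(*d).round(3),'cent ang',np.degrees(np.arctan2(d[1],d[0]))%360,'tip',r[k].round(4),a[r>.985*r[k]].mean(),'band',a[b].min(),a[b].max())
```

```text
top0 [1137  950   55   61 2157] 0.162 cent ang 161.79894338859526 tip 0.1901 161.86885812546578 band 153.3460013945767 170.4353883546164
side0 [1291  741   15   45  617] 0.165 cent ang 270.30197017599835 tip 0.188 270.28299401470514 band 268.2070211801864 272.38898136963405
side0 [1133  807   20   46  623] 0.153 cent ang 320.7931574999735 tip 0.1719 316.849216118623 band 315.40412157310567 324.5999347676686
side0 [1442  813   19   46  650] 0.151 cent ang 219.43596592994456 tip 0.1687 223.4789045393523 band 216.75111205018283 225.24508125381195
```

```bash
python3 -m jog '[[[-0.1,0.1,0.4],[0,0.02,0.01],0],[[-0.1,0.1,0.5],[0,0.03,0],0],[[-0.05,0.05,0.5],[0,0.04,0],0],[[-0.05,0.05,0.5],[0,0.04,0],0],[[-0.05,0.05,0.5],[0,0.04,0],0],[[-0.05,0.05,0.5],[0,0.04,0],0],[[-0.05,0,0.5],[0,0.03,0],0],[[0,0,0.4],[0,0.03,0],0],[[0,0,0.3],[0,0.02,0],0],[[0,0,0],[0,0,0],0]]'
python3 rep.py
python3 - <<'E'
from st import *
snap('top','top3.png'); snap('side','side3.png')
E
python3 ang.py top3.npz side3.npz
```

```text
time_s: 6.38
eef_pos: [0.4551, 0.1464, 0.0553]
eef_rot: [-0.672, 0.673, -0.216, 0.222]
wrist_force: [0.2, 0.9, 0.3]
opening: -0.002
finger r 0.1356 ang 145.3
t 6.38 pos [0.4551 0.1464 0.0553] zaxis [0.589 0.808 0.001] xyaw -36.1 q6 0.7 F [0.2 0.9 0.3]
tool shift cm [ 0.06 -0.07  0.  ]
rotvec [-0.001 -0.025  0.007]
top3.npz
[[1.79970e+01 1.31000e-01 2.07000e+02]
 [3.18254e+02 1.30000e-01 1.88000e+02]
 [7.76480e+01 1.30000e-01 2.13000e+02]
 [2.57826e+02 1.29000e-01 1.77000e+02]
 [1.97848e+02 1.29000e-01 1.32000e+02]]
mod60 [18.  18.3 17.6 17.8 17.8]
side3.npz
[[2.58691e+02 1.30000e-01 4.81000e+02]
 [3.18213e+02 1.31000e-01 4.62000e+02]
 [1.77500e+01 1.31000e-01 5.21000e+02]
 [7.74310e+01 1.29000e-01 5.34000e+02]]
mod60 [18.7 18.2 17.7 17.4]
```

```bash
python3 -m jog '[[[0,0,0.3],[0,0.01,0],0],[[0,0,0.35],[0,0.02,0],0],[[0,0,0.35],[0,0.02,0],0],[[0,0,0.3],[0,0.02,0],0],[[0,0,0.2],[0,0.01,0],0],[[0,0,0],[0,0,0],0]]'
python3 rep.py
python3 - <<'E'
from st import *
snap('top','top4.png')
E
python3 ang.py top4.npz
```

```text
time_s: 6.98
eef_pos: [0.4636, 0.1576, 0.055]
eef_rot: [-0.661, 0.664, -0.245, 0.249]
wrist_force: [0.5, 0.3, 0.7]
opening: -0.0
finger r 0.1357 ang 139.4
t 6.98 pos [0.4636 0.1576 0.055 ] zaxis [ 0.655  0.755 -0.001] xyaw -40.9 q6 0.81 F [0.5 0.3 0.7]
tool shift cm [ 0.07 -0.1   0.  ]
rotvec [ 0.001 -0.006  0.006]
top4.npz
[[1.21980e+01 1.30000e-01 1.97000e+02]
 [3.12407e+02 1.30000e-01 1.88000e+02]
 [7.20230e+01 1.30000e-01 2.04000e+02]
 [2.52252e+02 1.29000e-01 1.78000e+02]
 [1.92083e+02 1.29000e-01 1.22000e+02]]
mod60 [12.2 12.4 12.  12.3 12.1]
```

The stamp's pocket is now at 162.1° and the pointer at 161.9°. I'll back away and rise.

```bash
python3 -m jog '[[[-0.2,0,-0.8],[0,0,0],0],[[0,-1,-0.4],[0,0,0],0],[[0,-3,0],[0,0,0],0],[[0,-4,0],[0,0,0],0],[[0,-4,0],[0,0,0],0],[[-3,-2,0],[0,0,0],0],[[-4,0,0],[0,0,0],0],[[-4,0,0],[0,0,0],0],[[-3,0,-3],[0,0,0],0],[[0,0,-4],[0,0,0],0],[[0,0,-4],[0,0,0],0],[[0,0,0],[0,0,0],0]]'
python3 - <<'E'
from st import *
snap('top','top5.png'); snap('side','side5.png'); print(ctrl.get_obs()['eef_pos'],ctrl.get_obs()['time_s'])
a=cv2.resize(cv2.imread('pics/top5.png')[150:275,230:360],None,fx=3,fy=3,interpolation=cv2.INTER_CUBIC)
b=cv2.resize(cv2.imread('pics/side5.png')[170:295,255:395],None,fx=3,fy=3,interpolation=cv2.INTER_CUBIC); cv2.imwrite('pics/c5.png',np.hstack([a,b]))
E
python3 ang.py top5.npz side5.npz
```

```text
time_s: 8.03
eef_pos: [0.2633, 0.1573, 0.1989]
eef_rot: [-0.663, 0.664, -0.243, 0.246]
wrist_force: [-0.0, 0.9, 0.5]
opening: -0.002
[0.26767396 0.15903608 0.20013444] 8.1333
top5.npz
[[1.21980e+01 1.31000e-01 2.18000e+02]
 [3.12382e+02 1.30000e-01 2.02000e+02]
 [7.20090e+01 1.30000e-01 2.16000e+02]
 [2.52284e+02 1.29000e-01 1.90000e+02]
 [1.32126e+02 1.30000e-01 1.76000e+02]
 [1.92131e+02 1.29000e-01 1.35000e+02]]
mod60 [12.2 12.4 12.  12.3 12.1 12.1]
side5.npz
[[2.52912e+02 1.30000e-01 5.33000e+02]
 [3.12371e+02 1.32000e-01 5.26000e+02]
 [1.92578e+02 1.29000e-01 5.73000e+02]
 [1.16870e+01 1.31000e-01 5.72000e+02]
 [1.31911e+02 1.29000e-01 6.12000e+02]
 [7.16260e+01 1.30000e-01 6.12000e+02]]
mod60 [12.9 12.4 12.6 11.7 11.9 11.6]
```

View pics/c5.png

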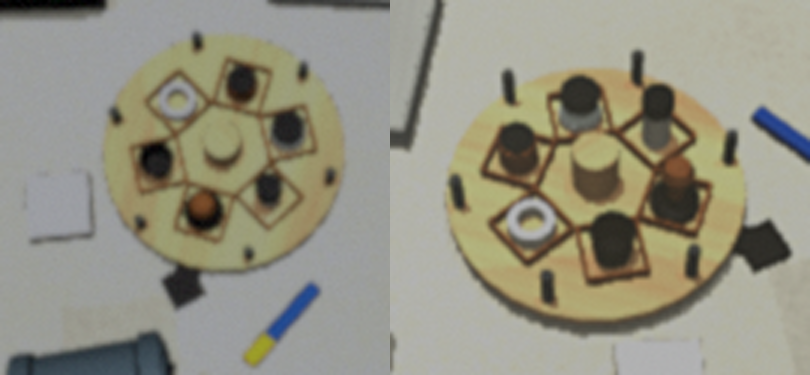

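Top crop: the stamp knob is at (203,203), directly behind the pointer at (184,288). All six things are upright, and the notes and marker haven't moved. I'll check the stamp's offset itself, then hand in.

Run:
```python
from st import *
t=dict(np.load('pics/top5.npz')); a=np.radians(161.9); u=np.array([np.cos(a),np.sin(a)])
for xy,z in(((203,203),.084),((204,212),.044)):
    d=ray(t,((xy[0]+.5)/3-.5+230,(xy[1]+.5)/3-.5+150),z)[:2]-C; off=d[1]*u[0]-d[0]*u[1]
    print('along',(d@u).round(4),'offset',off.round(4))
if abs(off)<.008: print(ctrl.hand_in())
```

```text
along 0.0748 offset 0.0011
along 0.0785 offset 0.0011
the job is handed in; nothing more can be done
None
```

I turned the organiser about 77° clockwise with the shut fingertips against one rim peg. The stamp now stands behind the pointer, and the job is handed in. I then backed the arm off so it touches nothing.

- **Stamp position:** measured directly, its centre is about 1 mm off the pointer line (limit 14 mm) and 75–78 mm from the axis. The stamp's pocket is at 162.1° and the pointer at 161.9°.
- **At rest:** the pegs read the same angle before and after I withdrew the fingers.
- **Other things:** in the last pictures all six things stood upright in their pockets, and the notes and marker looked unmoved. I did not check the mug, bottle, calculator and pencil box again, but the arm's path stayed away from them.
- **Force and time:** the highest wrist force read was about 3 N, read only at the end of each move. The arm work took about 8 s.

No checks failed. The side and top views agreed on the peg angles to within about 1°. The pointer direction comes from the top view only, because the automatic search did not find it in the side view.

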